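# Pin an indexing slide and close its clamp

## Robot

A 6-joint arm with a two-finger parallel gripper is mounted at the origin on the work surface. World frame = base frame: x ahead of the robot, y to its left, z up, the work surface at z = 0. Lengths are in mm, angles in rad, forces in N, time in s.
With the tool pointing down it reaches from about 400 to 925 mm from the base axis. Payload 3.4 kg.
Tool frame: the origin (TCP) lies midway between the tips of the shut fingers; the grasp point (between the pads) lies 19 mm behind it; z points along the fingers, y is the direction in which the jaws open and shut (so a half turn about z gives the same grasp; the last joint's range is limited). The gripper opens to 85 mm and grips with 20 to 120 N. Pads are 22 mm wide; open, the fingers measure 114 mm over their backs; the gripper's body (76 mm by 85 mm) begins 54 mm behind the grasp point. The pads swing forward as they close: fully open they stand 13 mm farther back than shut.
Start: joints at [-1.373, 0.307, 1.506, -0, 1.328, -0.073], TCP at [153.789, -554.058, 231.305] pointing down, gripper open.
Joint ranges: [-3.12, 3.12], [-1.05, 2.28], [0.14, 2.33], [-1.42, 4.57], [0.1, 2.73], [-2.68, 2.68]. Speed limits (rad/s): [2.57, 2.57, 3.14, 3.14, 3.14, 3.14].

## Interface

Orientations are given as a unit quaternion [x, y, z, w].
In Python, from workcell import * gives the robot as it stands.
- The arm moves only by the tool servo_tool, never from a script. Its argument "moves" is a list of rows, each a list of 5 numbers: the shift along the world's x, y, z in mm, then the turn about the world's z in rad, then the opening in per cent of the stroke, from 0 (shut) to 100 (fully open). A call has 1 to 8 rows; each row is the pose to reach, as a shift and turn from the pose commanded when the call began; what a row does not reach only later rows make up. A row lasts 1/10 s, in which the tool goes at most 50 mm and 8.59 degrees, less where a joint would pass 70% of its speed; a pose out of reach is approached as far as the arm can. A call with a gripper value outside its range is refused whole. The fingers move at their own pace and stop on an object; "newtons" is the grip in N (left out, the last holds). Time passes only in rows, so rows that repeat a pose let the fingers close. It gives the time, the measured TCP pose, the force and the opening at its end, in the units of the state.
- read_state(): the state, without advancing time (a new reading comes with each control period).
- read_camera(name): name is "side" or "top"; returns (picture, depth): 400x640x3 uint8, blue, green, red; 400x640 float32, mm along the optical axis (not along the pixel's ray), 0 where there is no reading.
- camera_info(name): a dict with "intrinsics" (3x3 intrinsics, pixels), "R" (3x3) and "t" (3): a world point X has camera coordinates R X + t. Camera axes: x right, y down, z forward; pixel columns grow to the right and rows downward; lengths in mm; the calibration is good to about 2 mm. A picture is of the moment at which its call begins. camera_info takes no time and is no camera call.
- hand_in(): hands the job in, once; it reports no verdict.
The state is a dict: "clock": time; "joint_positions": joint angles; "joint_vel": joint speeds; "joint_torque": joint torques, N m; "ee_pos": TCP position; "ee_rot": TCP orientation; "ft_force": force on the tool from outside, world axes, zero at the start; "ft_torque": the same for the moment, N m; "grip_width": finger opening in mm.
Only numpy, scipy, OpenCV 4.12 (cv2) and the standard library are available. Lean on these libraries where they do the work, as an engineer would, in place of code of your own. Each camera call takes 0.05 s, during which the arm holds its last target.

## Task

Push the slide along its track until the drop pin in its boss falls fully home into the hidden index hole, which may lie to either side. Do not force the slide, and only when the pin is fully home fold the hinged clamp plate right down over it. Leave the other things on the bench where they are.

Things in the scene. Friction and masses are not known exactly. Their poses are not given: they have to be found in the camera images.
- track: Aluminium indexing track fixed to the bench, 120 (x) by 290 (y) mm, with a straight channel. Origin: bench height, under the channel's middle; z up, y along the channel, +x towards the clamp's hinge. Heights below are above this origin. Rails both sides (tops at 27 mm) guide the slide with 0.75 mm play a side; end stops (32 mm high) let the slide's middle travel 51 mm either way.
- floor_mid (a point): Middle of the channel floor, 20 mm above the track's origin. One blind index hole, 12 mm deep and 13 mm wide along the channel, is sunk in the floor on the channel's centre line, 20 to 40 mm from this point towards one end or the other (which is unknown). The slide covers it: it cannot be seen at the start.
- slide: Loose dark steel slide, 0.3 to 0.6 kg, origin under its middle: flat bar 44 x 150 mm (long side along the channel), 10 mm thick, top at 30 mm, with a square boss 36 x 36 mm in its middle. It starts near the middle of its travel, off the hole. It slides when pushed on the boss with a few newtons; once the pin is in the hole it is blocked, just as at an end stop.
- boss (a point): Centre of the slide's boss, 21 mm above the slide's underside. The boss is 22 mm tall, its top at 52 mm, its faces along and across the channel. A round 12 mm bore runs down through boss and bar.
- pin_head (a point): Centre of the head of the loose steel drop pin: 24 mm across, 12 mm thick. Raised, the head's underside is 10 mm above the boss, its top at 74 mm. Fully home, it rests on the boss, its top at 64 mm.
- pin: The drop pin, 60 to 105 g; origin: middle of its lower end, 48 mm below its head's centre. A 10 mm shank, 42 mm long, with a bevelled tip stands freely in the slide's bore, the tip on the channel floor; it falls by its own weight when over the index hole, then reaching 10 mm below the floor.
- clamp (a joint): Angle of the track's hinged aluminium clamp plate, rad: 0 = closed, level over slide and pin; grows as it opens upward and away (most 2.1). Starts at 1.7 to 2.0, leaning back past upright, and stays wherever it is left (5 N at the free edge moves it at any angle). A raised pin keeps it from closing.
- clamp_hinge (a point): Middle of the clamp's hinge line, which runs along the track's y, 60 mm along the track's +x from its origin, at a height of 66 mm. Posts 76 mm high stand at both its ends, 72 mm from this point.
- clamp_edge (a point): Middle of the clamp plate's free edge, half-way through its thickness, 86 mm from the hinge line. A solid strip, 42 mm wide, 130 mm long (along y) and 6 mm thick, ends at this edge; two arms join it to the hinge, a window between them. Closed, it reaches to the track's -x, underside at 66 mm, 2 mm over the head of a pin that is home. On its upper side a ridge, 4 mm high, 8 mm wide, lines the edge.
- driver: Bystander, leave alone: a screwdriver lying down. Origin at the underside, about half-way along it.
- jar: Bystander, leave alone: a small closed jar, 48 mm across, 55 mm tall. Origin at the centre of its underside.
- lens_ring: Bystander, leave alone: a black ring, 52 mm across, 16 mm tall. Origin at the centre of its underside.
- mouse: Bystander, leave alone: a black computer mouse, 100 x 60 x 31 mm. Origin at the centre of its underside.
- parts_tray: Bystander, leave alone: a grey two-compartment tray, 90 x 130 x 25 mm. Origin at the centre of its underside.
- bracket: Bystander, leave alone: an aluminium L bracket, 60 x 40 x 56 mm. Origin at the centre of its underside.
- rod: Bystander, leave alone: an upright steel rod on a disc foot, 40 mm across, 116 mm tall. Origin at the centre of its underside.
Mind the look-alikes: they are no part of the job. What is shaped like the slide but red or turquoise is not meant.

How it is judged (in metres and radians):
On the way:
1. the pin is fully home in the index hole while the clamp is still open (z of pin in the frame of track between 0.005 and 0.0125 m and horizontal distance between pin and boss below 0.005 m and angle between pin_head's own z axis and vertical below 0.1 rad and z of boss in the frame of track below 0.044 m and value of joint clamp above 0.6 rad), for 0.2 s.
At the end, for the whole second after the job is handed in: The pin is fully home in the index hole (tip 7.5 mm or more below the channel floor, upright within 0.1 rad, in the slide's bore), the slide lies flat in its channel, and the clamp is closed over it to within 0.08 rad (z of pin in the frame of track between 0.005 and 0.0125 m and horizontal distance between pin and boss below 0.005 m and angle between pin_head's own z axis and vertical below 0.1 rad and z of boss in the frame of track below 0.044 m and value of joint clamp below 0.08 rad); the robot touches nothing.
It fails at once if the slide or the pin is shoved or pressed with more than 60 N (contact force between any of the arm, the fingers and slide above 60 N or contact force between any of the arm, the fingers and pin above 60 N).
It fails at once if the clamp is brought down while the pin is not home (value of joint clamp below 0.35 rad and z of pin in the frame of track above 0.0135 m).
It fails at once if a bystander is moved by more than 30 mm (distance of any of driver, jar, lens_ring, mouse, parts_tray, bracket, rod from where it was at the start of the episode above 0.03 m).
It also fails if it takes over 72 s, if anything falls off the work surface, if the arm or the gripper's body presses on something with over 40 N, if the wrist force passes 120 N, or if a joint passes its speed limit or range.

## Working session

There is one attempt and no reset: what is moved stays moved. The work goes in short steps, Python scripts to look and compute and a tool call to move; the robot and the scene stay as the last step left them, time stands still between calls to the robot, and variables do not carry over. Pictures are saved under pics/ and viewed, and the job is handed in when it is done.

Besides the shell and the picture viewer there is one more tool, called after "Call:" by a JSON object that holds its "op" and its "data", one argument or row to a line. servo_tool: Moves the arm, as the interface text tells. Its arguments: {"type":"object","properties":{"moves":{"type":"array","items":{"type":"array","items":{"type":"number"}}},"newtons":{"type":"number"}},"required":["moves"]}

```bash
mkdir -p pics; ls; python3 - <<'E'
from workcell import *
import cv2,numpy as np
for n in ["side","top"]:
    p,d=read_camera(n); cv2.imwrite(f"pics/{n}0.png",p); np.save(f"{n}0.npy",d)
    c=camera_info(n); print(n,c)
print(read_state())
E
```

```text
pics
side {'intrinsics': array([[473.08101736,   0.        , 315.89081065],
       [  0.        , 473.08101736, 196.67888414],
       [  0.        ,   0.        ,   1.        ]]), 'R': array([[-0.8983886 , -0.43905432,  0.01136791],
       [-0.33202554,  0.66198912, -0.6719594 ],
       [ 0.28750124, -0.60745511, -0.74050073]]), 't': array([ 383.6006688 ,  230.83436381, 1410.30605006])}
top {'intrinsics': array([[396.73924818,   0.        , 317.86686937],
       [  0.        , 396.73924818, 194.49503914],
       [  0.        ,   0.        ,   1.        ]]), 'R': array([[-0.01866521, -0.99969627, -0.01609278],
       [-0.99032014,  0.02069955, -0.13724994],
       [ 0.13754137,  0.0133752 , -0.99040571]]), 't': array([ -28.92325224,  489.85324393, 1105.67356743])}
{'clock': 0.1, 'joint_positions': array([-1.37347753e+00,  3.07534006e-01,  1.50753400e+00, -1.88181965e-05,
        1.32842305e+00, -7.35281080e-02]), 'joint_vel': array([ 0.00050495, -0.00207736, -0.00295482,  0.00044465, -0.00078646,
       -0.00063444]), 'joint_torque': array([ 4.59555249e-04, -4.58529675e+01, -2.52608478e+01, -1.81720889e-04,
        5.53093065e-03, -7.21137241e-06]), 'ee_pos': array([ 153.67053396, -553.43282213,  230.45595456]), 'ee_rot': array([ 9.90843497e-01,  1.35012086e-01, -6.78280009e-05, -9.46817465e-04]), 'ft_force': array([ 0.35282268, -0.15094338, -0.15529418]), 'ft_torque': array([ 0.03036911, -0.01205477, -0.02407147]), 'grip_width': 85.54807314237874}
```

View pics/side0.png

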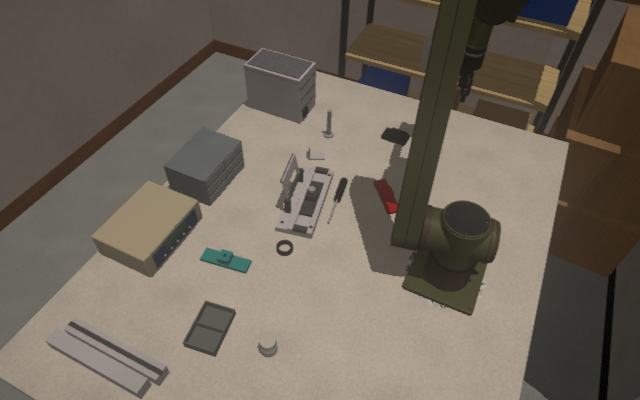

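View pics/top0.png

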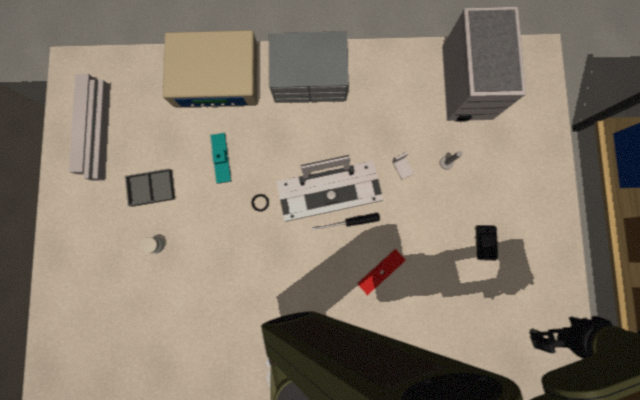

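The top view shows three slide-shaped things. The red one at (382,272) and the turquoise one at (221,158) lie loose on the bench, so they are look-alikes. The dark one at (331,194) sits in the aluminium track under the open clamp and fits the description. I'll confirm it in a crop.

```bash
cat > h.py <<'E'
import numpy as np,cv2
from workcell import *
def cloud(n,d):
    c=camera_info(n);K=c["intrinsics"];R=c["R"];t=c["t"]
    v,u=np.mgrid[:d.shape[0],:d.shape[1]]
    X=np.stack([(u-K[0,2])/K[0,0]*d,(v-K[1,2])/K[1,1]*d,d],-1)
    return (X-t)@R
def proj(n,P):
    c=camera_info(n);K=c["intrinsics"]
    x=np.atleast_2d(P)@c["R"].T+c["t"];x=x@K.T
    return x[:,:2]/x[:,2:]
E
python3 - <<'E'
from h import *
p=cv2.imread("pics/top0.png");q=cv2.imread("pics/side0.png")
a=cv2.resize(p[145:230,265:395],None,fx=6,fy=6,interpolation=cv2.INTER_CUBIC);cv2.imwrite("pics/topc.png",a)
b=cv2.resize(q[145:245,265:365],None,fx=6,fy=6,interpolation=cv2.INTER_CUBIC);cv2.imwrite("pics/sidec.png",b)
for n in ["top","side"]:
    d=np.load(n+"0.npy");W=cloud(n,d);np.save(n+"W.npy",W)
W=np.load("topW.npy")
for r in range(150,226,4):
    print(r,[ (int(x[0]),int(x[1]),int(x[2])) for x in W[r,276:388:10]])
E
```

```text
150 [(632, 85, -1), (630, 54, 3), (631, 25, -3), (630, -4, -1), (628, -35, 0), (626, -65, 5), (627, -95, -1), (626, -125, 0), (626, -155, 0), (625, -185, -1), (623, -214, 3), (624, -245, -2)]
154 [(619, 85, 0), (618, 55, 2), (618, 25, 0), (618, -4, -3), (616, -34, 1), (616, -64, -3), (615, -94, -2), (613, -124, 2), (613, -154, 2), (612, -184, 1), (612, -214, -1), (611, -244, 0)]
158 [(606, 84, 3), (605, 54, 3), (605, 25, 0), (604, -4, 0), (603, -34, 1), (603, -64, 0), (567, -89, 150), (566, -115, 152), (601, -154, 0), (600, -183, 1), (599, -213, 2), (600, -244, -5)]
162 [(594, 85, 2), (594, 55, -1), (592, 25, 1), (592, -4, 2), (558, -36, 150), (558, -62, 149), (560, -89, 137), (563, -116, 121), (588, -153, 4), (583, -181, 23), (587, -213, 2), (586, -242, 2)]
166 [(583, 85, -2), (581, 55, 0), (580, 25, 2), (547, -10, 153), (549, -36, 141), (552, -62, 126), (554, -89, 112), (558, -118, 93), (573, -151, 19), (571, -180, 23), (575, -212, 2), (574, -241, 5)]
170 [(569, 85, 3), (569, 55, 0), (568, 25, 1), (542, -9, 127), (545, -35, 111), (566, -63, 0), (552, -91, 70), (551, -119, 68), (560
[... 1896 characters left out ...]
 -32, 28), (444, -61, 24), (445, -90, 10), (446, -120, -2), (445, -149, 1), (444, -178, 1), (444, -207, 1), (443, -237, -2)]
214 [(438, 86, -3), (435, 54, 25), (434, 25, 26), (434, -3, 30), (434, -31, 19), (435, -60, 1), (434, -90, 2), (434, -119, 0), (433, -148, 3), (433, -178, -3), (430, -204, 24), (431, -236, 2)]
218 [(426, 86, 0), (423, 54, 27), (423, 25, 28), (425, -1, -1), (423, -31, 4), (423, -60, 2), (422, -89, 3), (422, -118, 4), (419, -146, 26), (419, -175, 23), (418, -203, 25), (420, -235, 2)]
222 [(414, 86, 0), (414, 57, -3), (413, 27, 2), (413, -1, 1), (412, -31, 3), (412, -60, -4), (411, -89, 0), (409, -117, 22), (408, -146, 22), (408, -175, 16), (409, -206, 0), (408, -235, 0)]
```

View pics/topc.png

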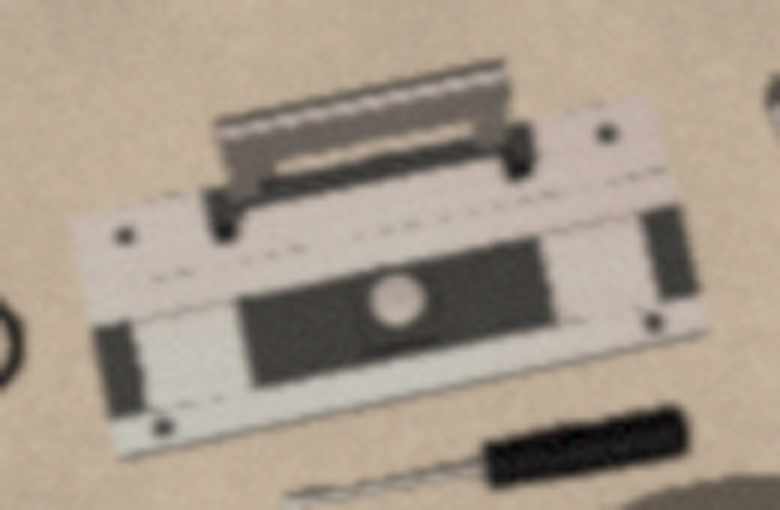

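View pics/sidec.png

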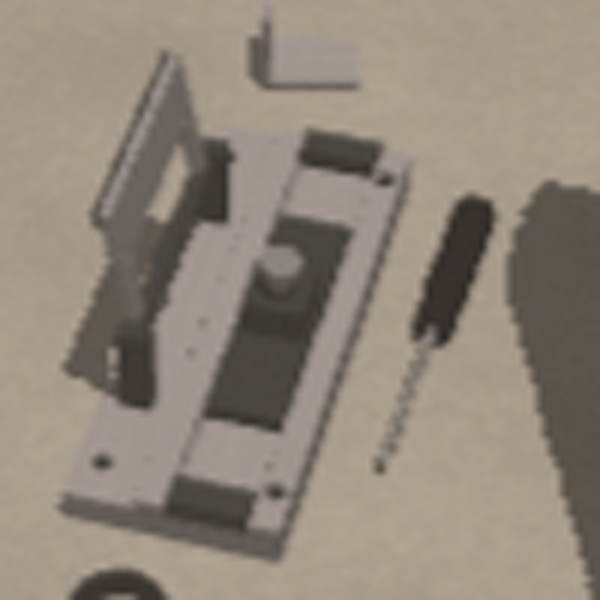

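```bash
cat >> h.py <<'E'
def ray(n,uv,z):
    c=camera_info(n);K=c["intrinsics"];R=c["R"];t=c["t"]
    d=R.T@np.linalg.solve(K,np.array([uv[0],uv[1],1.]));o=-R.T@t
    return o+d*(z-o[2])/d[2]
E
python3 - <<'E'
from h import *
def T(u,v,z): return ray("top",(265+u/6-.4,145+v/6-.4),z)
def S(u,v,z): return ray("side",(265+u/6-.4,145+v/6-.4),z)
for nm,L in {"stops":[(92,328),(112,417),(683,207),(698,297)]}.items():
    P=[T(*q,32) for q in L];[print(p.round(1)) for p in P]
    m=np.mean(P,0);print("mid",m)
    e=(P[0]+P[1]-P[2]-P[3])[:2];print("yaw",np.arctan2(e[1],e[0])-np.pi/2,np.hypot(*e)/2)
P=[T(*q,24) for q in [(78,217),(117,460),(708,330),(648,97)]]
print(np.round(P,1),np.mean(P,0));e=(P[0]+P[1]-P[2]-P[3])[:2];print("yaw",np.arctan2(e[1],e[0])-np.pi/2,np.hypot(*e)/2)
print("pin top",T(397,300,74),"side",S(281,262,74))
for q in [(240,300),(255,387),(540,238),(556,323)]: print("slide",T(*q,30).round(1))
print("clamp edge top?",[T(*q,150).round(1) for q in[(215,122),(500,65)]])
print("side clamp edge",[S(*q,150).round(1) for q in [(170,55),(100,220)]])
E
```

```text
[477.8  70.7  32. ]
[434.9  61.4  32. ]
[ 530.6 -214.1   32. ]
[ 486.8 -219.5   32. ]
mid [482.50767332 -75.35300117  32.        ]
yaw 0.1828706999686105 287.6426130127842
[[ 533.4   78.1   24. ]
 [ 414.9   60.    24. ]
 [ 471.8 -224.8   24. ]
 [ 586.7 -200.3   24. ]] [501.67812268 -71.76433657  24.        ]
yaw 0.19321272573381054 286.95781641366375
pin top [482.52805662 -74.83618575  74.        ] side [480.24473037 -74.04064951  74.        ]
slide [ 4.902e+02 -3.000e-01  3.000e+01]
slide [448.1  -6.9  30. ]
slide [ 517.3 -145.1   30. ]
slide [ 475.9 -151.5   30. ]
clamp edge top? [array([551.7,   3.8, 150. ]), array([ 574.2, -120.5,  150. ])]
side clamp edge [array([ 570.9, -120.7,  150. ]), array([544.7,   5.3, 150. ])]
```

The crop confirms it: a dark slide in the aluminium track, pin head at top pixel (331,195), clamp open on the far (+x) side. The track's middle is at about (482.5,-75.4) with yaw about 0.187. I'll cage the boss loosely between the jaws, which lets me push either way.

Call:
{"op": "servo_tool", "data": {
  "moves": [
    [329,478,-10,-0.084,55],
    [329,478,-10,-0.084,55],
    [329,478,-10,-0.084,55],
    [329,478,-10,-0.084,55],
    [329,478,-10,-0.084,55],
    [329,478,-10,-0.084,55],
    [329,478,-10,-0.084,55],
    [329,478,-10,-0.084,55]
  ],
  "newtons": 20
}}

```text
clock: 0.9
ee_pos: [381.1, -222.7, 224.3]
ee_rot: [0.996, 0.093, -0.0, -0.0]
ft_force: [0.3, -0.1, 0.3]
grip_width: 46.9
```

Call:
{"op": "servo_tool", "data": {
  "moves": [
    [0,0,0,0,55],
    [0,0,0,0,55]
  ]
}}

```text
clock: 1.1
ee_pos: [380.8, -223.4, 224.1]
ee_rot: [0.995, 0.095, -0.0, 0.0]
ft_force: [0.3, 0.0, -0.2]
grip_width: 46.7
```

Call:
{"op": "servo_tool", "data": {
  "moves": [
    [102,148,0,0,55],
    [102,148,0,0,55],
    [102,148,0,0,55],
    [102,148,0,0,55],
    [102,148,0,0,55],
    [102,148,-30,0,55],
    [102,148,-70,0,55],
    [102,148,-90,0,55]
  ]
}}

```text
clock: 1.9
ee_pos: [479.9, -78.6, 131.9]
ee_rot: [0.996, 0.092, -0.002, -0.0]
ft_force: [-0.4, 0.5, -0.3]
grip_width: 47.3
```

```bash
python3 - <<'E'
from h import *
s=read_state();print(s["ee_pos"],s["ee_rot"],s["ft_force"])
for n in ["side","top"]:
    p,d=read_camera(n); 
    u,v=proj(n,[482.7,-75.5,60])[0].astype(int)
    c=p[v-50:v+50,u-65:u+65];cv2.imwrite(f"pics/{n}1.png",cv2.resize(c,None,fx=6,fy=6,interpolation=cv2.INTER_CUBIC)); print(u,v)
E
```

```text
[479.89587238 -78.64392818 131.87921743] [ 9.95753847e-01  9.20296925e-02 -2.18495060e-03 -1.95121822e-04] [-0.40983335  0.48953409 -0.30979318]
310 190
330 195
```

View pics/side1.png

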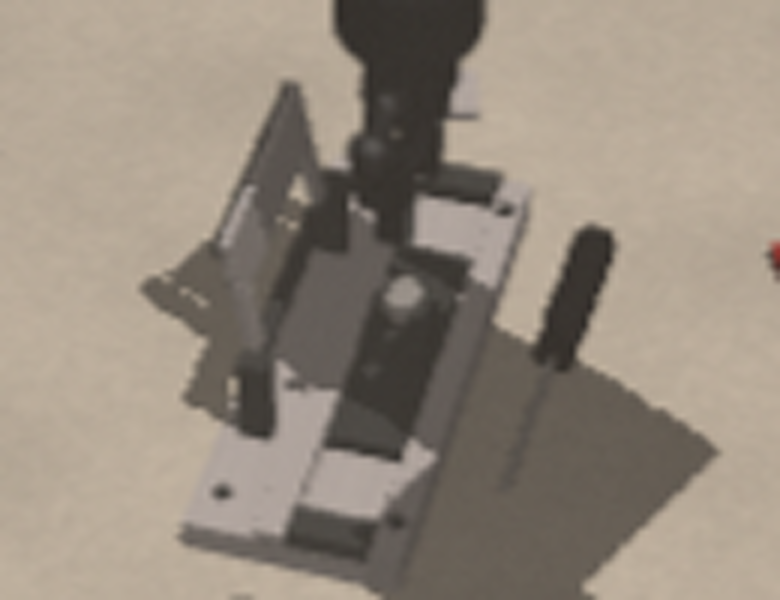

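View pics/top1.png

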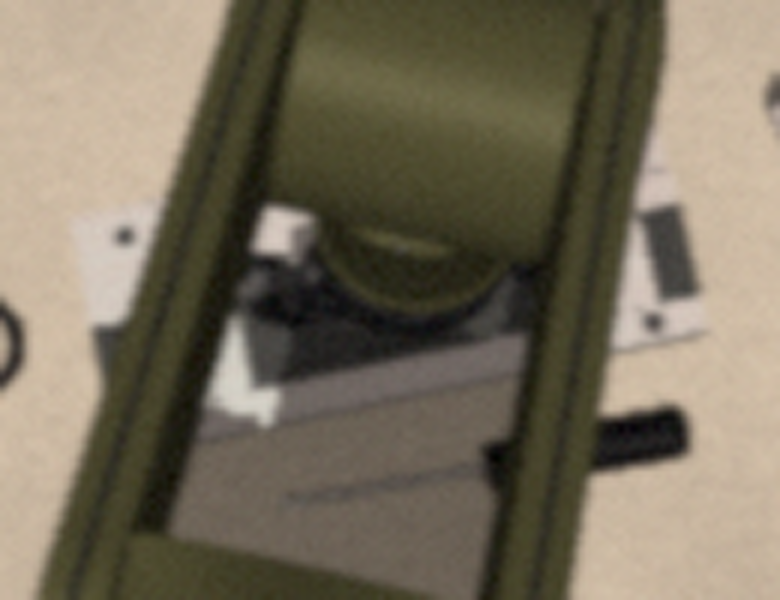

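The side view shows the pin head at crop (405,293) in front of the tool, with the clamp clear of the gripper. The arm hides the slide in the top view. I'll settle and then descend.

Call:
{"op": "servo_tool", "data": {
  "moves": [
    [0,0,0,0,55],
    [0,0,0,0,55],
    [0,0,0,0,55]
  ]
}}

```text
clock: 2.3
ee_pos: [483.6, -77.5, 135.9]
ee_rot: [0.996, 0.093, 0.001, 0.001]
ft_force: [0.7, -0.5, -1.1]
grip_width: 47.1
```

Call:
{"op": "servo_tool", "data": {
  "moves": [
    [-1,1.5,-20,0,55],
    [-1,1.5,-40,0,55],
    [-1,1.5,-60,0,55],
    [-1,1.5,-75,0,55],
    [-1,1.5,-85,0,55],
    [-1,1.5,-92,0,55],
    [-1,1.5,-98,0,55],
    [-1,1.5,-98,0,55]
  ]
}}

```text
clock: 3.1
ee_pos: [481.5, -75.1, 36.2]
ee_rot: [0.996, 0.093, -0.0, -0.0]
ft_force: [0.2, 0.2, 0.3]
grip_width: 47.2
```

```bash
cat > look.py <<'E'
from h import *
import sys
k=sys.argv[1]
s=read_state();print(s["clock"],s["ee_pos"].round(1),s["ee_rot"].round(3),s["ft_force"].round(1),s["grip_width"])
p,d=read_camera("side");cv2.imwrite(f"pics/raw{k}.png",p);np.save("side_d.npy",d)
u,v=310,190
c=p[v-50:v+50,u-65:u+65];cv2.imwrite(f"pics/side{k}.png",cv2.resize(c,None,fx=6,fy=6,interpolation=cv2.INTER_CUBIC))
E
python3 look.py 2
```

```text
3.1 [481.5 -75.1  36.2] [ 0.996  0.093 -0.    -0.   ] [0.2 0.2 0.3] 47.20384045622268
```

View pics/side2.png

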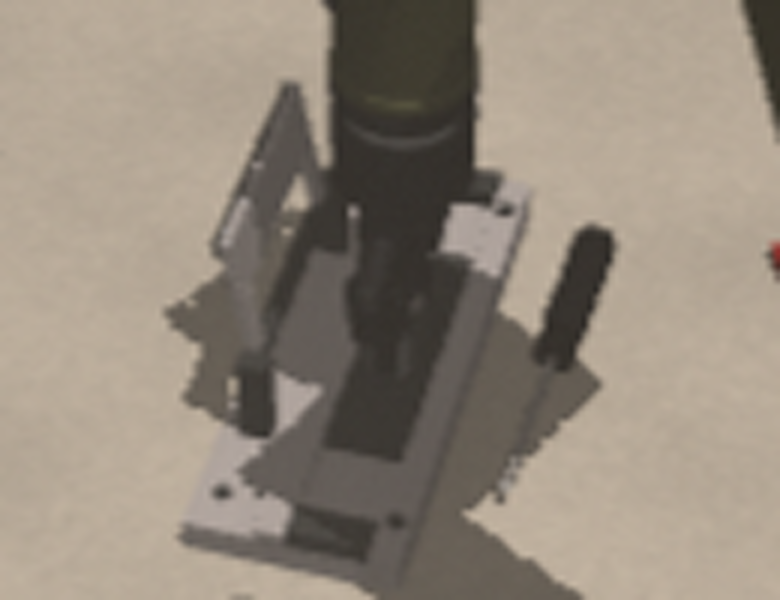

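The fingers straddle the boss, and contact force reads about zero. I'll push towards the track's +y slowly.

Call:
{"op": "servo_tool", "data": {
  "moves": [
    [-0.4,2,0,0,55],
    [-0.8,4,0,0,55],
    [-1.1,6,0,0,55],
    [-1.5,8,0,0,55],
    [-1.9,10,0,0,55],
    [-2.3,12,0,0,55],
    [-2.7,14,0,0,55],
    [-3.1,16,0,0,55]
  ]
}}

```text
clock: 3.95
ee_pos: [479.3, -59.6, 36.8]
ee_rot: [0.996, 0.093, 0.001, 0.001]
ft_force: [0.7, -4.3, 3.7]
grip_width: 47.2
```

Call:
{"op": "servo_tool", "data": {
  "moves": [
    [-0.4,2,0,0,55],
    [-0.8,4,0,0,55],
    [-1.1,6,0,0,55],
    [-1.5,8,0,0,55]
  ]
}}

```text
clock: 4.35
ee_pos: [477.7, -51.6, 36.8]
ee_rot: [0.996, 0.093, 0.001, 0.001]
ft_force: [0.5, -4.9, 2.7]
grip_width: 47.1
```

Call:
{"op": "servo_tool", "data": {
  "moves": [
    [-0.4,2,0,0,55],
    [-0.8,4,0,0,55],
    [-1.1,6,0,0,55]
  ]
}}

```text
clock: 4.65
ee_pos: [476.6, -45.6, 36.8]
ee_rot: [0.996, 0.093, 0.001, 0.001]
ft_force: [-0.7, -4.8, 4.0]
grip_width: 47.2
```

Call:
{"op": "servo_tool", "data": {
  "moves": [
    [-0.4,2,0,0,55],
    [-0.8,4,0,0,55],
    [-1.1,6,0,0,55]
  ]
}}

```text
clock: 4.95
ee_pos: [475.4, -39.6, 36.8]
ee_rot: [0.996, 0.093, 0.001, 0.001]
ft_force: [0.1, -5.1, 3.2]
grip_width: 47.1
```

Still only friction (about 5 N). The slide is at roughly +30.

Call:
{"op": "servo_tool", "data": {
  "moves": [
    [-0.4,2,0,0,55],
    [-0.8,4,0,0,55],
    [-1.1,6,0,0,55]
  ]
}}

```text
clock: 5.25
ee_pos: [474.3, -33.6, 36.8]
ee_rot: [0.996, 0.093, 0.001, 0.001]
ft_force: [-0.0, -6.0, 3.3]
grip_width: 47.2
```

Call:
{"op": "servo_tool", "data": {
  "moves": [
    [-0.4,2,0,0,55],
    [-0.8,4,0,0,55]
  ]
}}

```text
clock: 5.45
ee_pos: [473.6, -29.5, 36.8]
ee_rot: [0.996, 0.094, 0.001, 0.001]
ft_force: [1.2, -5.8, 4.2]
grip_width: 47.1
```

Call:
{"op": "servo_tool", "data": {
  "moves": [
    [-0.4,2,0,0,55],
    [-0.6,3,0,0,55]
  ]
}}

```text
clock: 5.65
ee_pos: [472.9, -26.5, 36.8]
ee_rot: [0.996, 0.094, 0.001, 0.001]
ft_force: [1.0, -5.4, 4.4]
grip_width: 46.7
```

```bash
python3 look.py 3
```

```text
5.65 [472.9 -26.5  36.8] [0.996 0.094 0.001 0.001] [ 1.  -5.4  4.4] 46.667647460320445
```

View pics/side3.png

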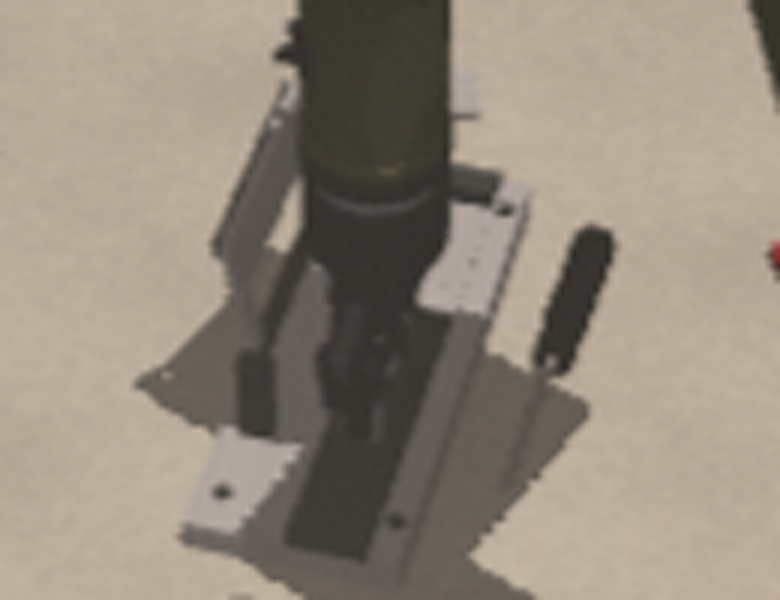

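No block towards +y: the force stayed near 5 N up to about +44 and no hole shows in the bared floor. I'll push back the other way.

Call:
{"op": "servo_tool", "data": {
  "moves": [
    [0.8,-4,0,0,55],
    [1.5,-8,0,0,55],
    [1.9,-10,0,0,55],
    [2.3,-12,0,0,55],
    [2.7,-14,0,0,55],
    [3.1,-16,0,0,55],
    [3.6,-18.5,0,0,55],
    [4,-21,0,0,55]
  ]
}}

```text
clock: 6.5
ee_pos: [475.8, -47.1, 36.2]
ee_rot: [0.996, 0.093, -0.0, -0.0]
ft_force: [-1.0, 2.2, -1.3]
grip_width: 47.2
```

Call:
{"op": "servo_tool", "data": {
  "moves": [
    [0.5,-2.5,0,0,55],
    [1,-5,0,0,55],
    [1.5,-7.5,0,0,55],
    [1.9,-10,0,0,55]
  ]
}}

```text
clock: 6.9
ee_pos: [478.1, -57.3, 36.4]
ee_rot: [0.996, 0.093, -0.0, -0.0]
ft_force: [-0.5, 2.1, -1.6]
grip_width: 47.0
```

Call:
{"op": "servo_tool", "data": {
  "moves": [
    [0.5,-2.5,0,0,55],
    [1,-5,0,0,55],
    [1.5,-7.5,0,0,55],
    [1.9,-10,0,0,55]
  ]
}}

```text
clock: 7.3
ee_pos: [480.0, -67.3, 36.4]
ee_rot: [0.996, 0.093, -0.0, -0.0]
ft_force: [-1.7, 2.1, -2.8]
grip_width: 46.9
```

Call:
{"op": "servo_tool", "data": {
  "moves": [
    [0.6,-3,0,0,55],
    [1.1,-6,0,0,55],
    [1.7,-9,0,0,55],
    [2.3,-12,0,0,55],
    [2.9,-15,0,0,55]
  ]
}}

```text
clock: 7.8
ee_pos: [483.0, -82.3, 36.4]
ee_rot: [0.996, 0.093, 0.0, -0.0]
ft_force: [-1.1, 2.2, -1.0]
grip_width: 47.2
```

Call:
{"op": "servo_tool", "data": {
  "moves": [
    [0.4,-2,0,0,55],
    [0.8,-4,0,0,55],
    [1.1,-6,0,0,55]
  ]
}}

```text
clock: 8.1
ee_pos: [484.1, -88.3, 36.4]
ee_rot: [0.996, 0.093, 0.0, 0.0]
ft_force: [-1.4, 2.1, -0.8]
grip_width: 46.6
```

Call:
{"op": "servo_tool", "data": {
  "moves": [
    [0.4,-2,0,0,55],
    [0.8,-4,0,0,55],
    [1.1,-6,0,0,55],
    [1.5,-8,0,0,55]
  ]
}}

```text
clock: 8.5
ee_pos: [485.7, -96.3, 36.4]
ee_rot: [0.996, 0.093, 0.0, 0.0]
ft_force: [-0.3, 2.1, -2.4]
grip_width: 47.0
```

Call:
{"op": "servo_tool", "data": {
  "moves": [
    [0.4,-2,0,0,55],
    [0.8,-4,0,0,55],
    [1.1,-6,0,0,55]
  ]
}}

```text
clock: 8.8
ee_pos: [486.8, -102.3, 36.4]
ee_rot: [0.996, 0.093, 0.0, 0.0]
ft_force: [-0.6, 2.2, -1.6]
grip_width: 47.2
```

Call:
{"op": "servo_tool", "data": {
  "moves": [
    [0.4,-2,0,0,55],
    [0.8,-4,0,0,55]
  ]
}}

```text
clock: 9.0
ee_pos: [487.5, -106.3, 36.4]
ee_rot: [0.996, 0.093, 0.0, 0.0]
ft_force: [-1.0, 1.7, -1.4]
grip_width: 47.1
```

Call:
{"op": "servo_tool", "data": {
  "moves": [
    [0.4,-2,0,0,55],
    [0.8,-4,0,0,55]
  ]
}}

```text
clock: 9.2
ee_pos: [488.3, -110.3, 36.4]
ee_rot: [0.996, 0.093, -0.0, 0.0]
ft_force: [-0.9, 1.6, -1.7]
grip_width: 46.7
```

Call:
{"op": "servo_tool", "data": {
  "moves": [
    [0.4,-2,0,0,55],
    [0.8,-4,0,0,55]
  ]
}}

```text
clock: 9.4
ee_pos: [489.0, -114.1, 36.4]
ee_rot: [0.996, 0.093, -0.0, -0.0]
ft_force: [0.0, 3.3, -0.6]
grip_width: 46.8
```

```bash
python3 look.py 4
```

```text
9.4 [ 489.  -114.1   36.4] [ 0.996  0.093 -0.    -0.   ] [ 0.   3.3 -0.6] 46.78962383166747
```

View pics/side4.png

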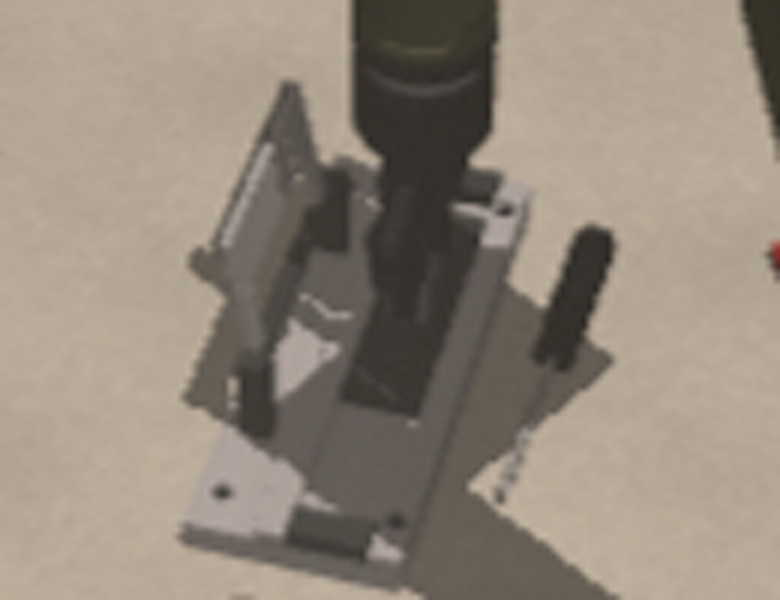

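The force just ticked up and the TCP lags slightly, so this may be the block. I'll nudge gently.

Call:
{"op": "servo_tool", "data": {
  "moves": [
    [0.2,-1,0,0,55],
    [0.2,-1,0,0,55]
  ]
}}

```text
clock: 9.65
ee_pos: [489.0, -114.4, 36.4]
ee_rot: [0.996, 0.093, -0.0, -0.001]
ft_force: [-0.3, 5.2, 0.3]
grip_width: 46.8
```

Call:
{"op": "servo_tool", "data": {
  "moves": [
    [0.3,-1.5,0,0,55],
    [0.3,-1.5,0,0,55]
  ]
}}

```text
clock: 9.85
ee_pos: [488.8, -114.7, 36.3]
ee_rot: [0.996, 0.093, -0.0, -0.002]
ft_force: [-0.6, 10.1, 2.2]
grip_width: 46.7
```

Blocked at 10 N with the slide at about -34, well short of the end stop at -51. I'll back off, lift and look.

Call:
{"op": "servo_tool", "data": {
  "moves": [
    [-0.8,4,0,0,55],
    [-1.5,8,0,0,55],
    [-1.5,8,0,0,55],
    [-1.5,8,20,0,55],
    [-1.5,8,60,0,55],
    [-1.5,8,100,0,55],
    [-1.5,8,150,0,55],
    [-1.5,8,180,0,55]
  ]
}}

```text
clock: 10.65
ee_pos: [489.6, -109.5, 220.3]
ee_rot: [0.996, 0.093, 0.003, 0.001]
ft_force: [1.5, -0.8, 0.1]
grip_width: 47.0
```

```bash
python3 look.py 5; python3 - <<'E'
from h import *
d=np.load("side_d.npy");W=cloud("side",d)
# track coords
O=np.array([482.5,-75.4]);a=.187
x=np.array([np.cos(a),np.sin(a)]);y=np.array([-np.sin(a),np.cos(a)])
tx=(W[...,:2]-O)@x;ty=(W[...,:2]-O)@y
m=(abs(tx)<14)&(ty>-60)&(ty<0)&(W[...,2]>45)&(W[...,2]<100)
for v,u in np.argwhere(m): print(u,v,tx[v,u].round(),ty[v,u].round(),W[v,u,2].round())
d0=np.load("side0.npy");W0=cloud("side",d0)
t0=(W0[...,:2]-O)@x;y0=(W0[...,:2]-O)@y
m0=(np.hypot(t0,y0)<10)&(W0[...,2]>60)&(W0[...,2]<100);print("initial head",W0[m0][:,2].mean(),W0[m0][:,2].max(),m0.sum())
E
```

```text
10.65 [ 489.6 -109.5  220.3] [0.996 0.093 0.003 0.001] [ 1.5 -0.8  0.1] 47.03070605988481
313 180 7.0 -48.0 61.0
311 181 11.0 -38.0 65.0
312 181 7.0 -38.0 66.0
313 181 5.0 -42.0 62.0
314 181 1.0 -42.0 63.0
315 181 -1.0 -44.0 62.0
316 181 -6.0 -42.0 66.0
311 182 10.0 -34.0 64.0
312 182 6.0 -34.0 66.0
313 182 3.0 -35.0 65.0
314 182 -0.0 -35.0 66.0
315 182 -4.0 -33.0 69.0
316 182 -7.0 -37.0 66.0
317 182 -6.0 -53.0 50.0
318 182 -9.0 -54.0 50.0
310 183 11.0 -28.0 65.0
311 183 8.0 -28.0 66.0
312 183 6.0 -32.0 63.0
313 183 3.0 -37.0 59.0
314 183 -1.0 -33.0 64.0
315 183 -4.0 -35.0 63.0
316 183 -8.0 -32.0 66.0
317 183 -10.0 -38.0 62.0
318 183 -11.0 -47.0 53.0
319 183 -14.0 -51.0 49.0
310 184 12.0 -32.0 56.0
311 184 7.0 -25.0 65.0
312 184 5.0 -30.0 60.0
313 184 0.0 -26.0 66.0
314 184 -3.0 -24.0 68.0
315 184 -7.0 -24.0 70.0
316 184 -9.0 -27.0 67.0
317 184 -9.0 -42.0 52.0
318 184 -13.0 -40.0 55.0
310 185 12.0 -30.0 54.0
311 185 7.0 -24.0 60.0
312 185 4.0 -26.0 60.0
313 185 -0.0 -23.0 63.0
314 185 -4.0 -21.0 67.0
315 185 -7.0 -24.0 65.0
316 185 -11.0 -22.0 68.0
317 185 -10.0 -39.0 50.0
318 185 -1
[... 321 characters left out ...]
0
314 187 -4.0 -22.0 56.0
315 187 -6.0 -27.0 53.0
316 187 -9.0 -28.0 51.0
317 187 -14.0 -26.0 55.0
309 188 12.0 -18.0 51.0
310 188 8.0 -15.0 55.0
311 188 6.0 -21.0 50.0
312 188 2.0 -21.0 51.0
313 188 -1.0 -21.0 51.0
314 188 -5.0 -21.0 53.0
315 188 -6.0 -27.0 47.0
316 188 -11.0 -23.0 53.0
309 189 11.0 -15.0 49.0
310 189 7.0 -15.0 51.0
311 189 5.0 -17.0 49.0
312 189 1.0 -16.0 52.0
313 189 -2.0 -19.0 50.0
314 189 -6.0 -15.0 54.0
315 189 -8.0 -19.0 51.0
316 189 -13.0 -15.0 56.0
310 190 7.0 -15.0 46.0
312 190 -0.0 -12.0 51.0
313 190 -2.0 -18.0 45.0
314 190 -5.0 -18.0 47.0
315 190 -10.0 -14.0 52.0
316 190 -13.0 -14.0 53.0
316 192 -14.0 -12.0 45.0
initial head 74.45014800958175 78.81241193189072 22
```

View pics/side5.png

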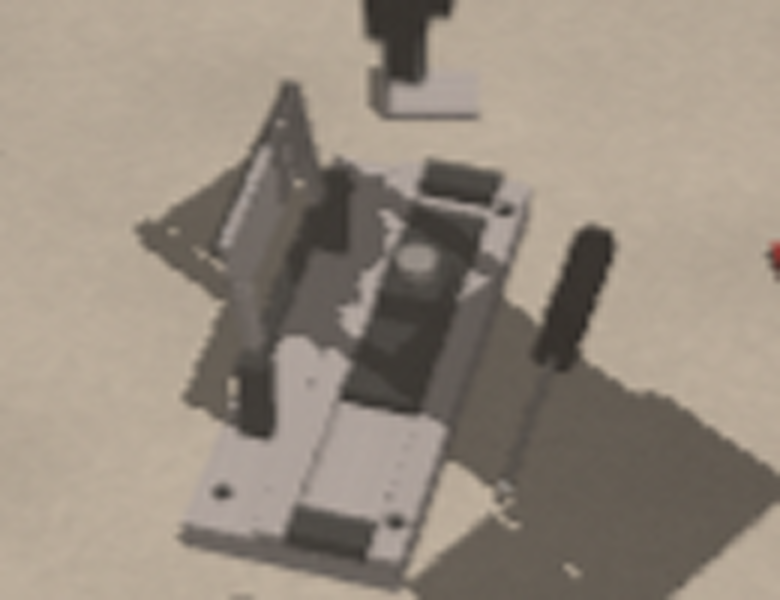

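The crop shows the head at (417,258) sitting directly on the boss, and depth puts its top near 65 (74.5 at the start). I'll average frames to be sure.

```bash
python3 - <<'E'
from h import *
O=np.array([482.5,-75.4]);a=.187
x=np.array([np.cos(a),np.sin(a)]);y=np.array([-np.sin(a),np.cos(a)])
D=[];I=[]
for i in range(12):
    p,d=read_camera("side");D.append(d);I.append(p.astype(float))
d=np.median(D,0);I=np.mean(I,0);W=cloud("side",d)
tx=(W[...,:2]-O)@x;ty=(W[...,:2]-O)@y
for v in range(179,190): print(v,[(int(tx[v,u]),int(ty[v,u]),round(float(W[v,u,2]),1)) for u in range(309,319)])
b=(abs(tx)<14)&(ty>-80)&(ty<-60);print("bar top z (30)",np.median(W[b][:,2]))
# initial single frame
W0=cloud("side",np.load("side0.npy"));t0=(W0[...,:2]-O)@x;y0=(W0[...,:2]-O)@y
b=(abs(t0)<14)&(y0>-70)&(y0<-45);print("initial bar",np.median(W0[b][:,2]))
c=I[165:215,285:345].astype(np.uint8);cv2.imwrite("pics/head.png",cv2.resize(c,None,fx=12,fy=12,interpolation=cv2.INTER_CUBIC))
# clamp geometry
hz=66
for yy in (-40,-10,20,40):
    m=(abs(ty-yy)<8)&(tx>55)&(tx<130)&(W[...,2]>105)&(W[...,2]<170)
    A=np.c_[W[m][:,2]-66,tx[m]-60]
    print(yy,m.sum(),"theta",np.degrees(np.arctan2(np.median(A[:,0]),-np.median(A[:,1]))),"rmax",np.percentile(np.hypot(*A.T),97) if m.sum() else 0)
E
```

```text
179 [(29, -81, 26.7), (26, -80, 28.3), (22, -78, 30.9), (19, -81, 28.7), (15, -81, 30.7), (12, -81, 31.4), (8, -82, 30.7), (5, -84, 29.8), (2, -85, 29.8), (0, -87, 29.3)]
180 [(28, -75, 28.1), (25, -78, 25.7), (21, -75, 29.6), (17, -74, 31.6), (5, -44, 64.3), (10, -76, 31.7), (7, -79, 29.4), (4, -79, 30.6), (1, -81, 29.0), (-2, -81, 30.7)]
181 [(26, -70, 27.8), (17, -50, 50.8), (10, -38, 64.8), (7, -38, 65.8), (4, -41, 63.4), (1, -42, 63.6), (-2, -41, 65.1), (-5, -42, 64.6), (0, -75, 30.6), (-3, -77, 30.0)]
182 [(19, -44, 51.5), (15, -44, 52.4), (9, -33, 64.7), (6, -33, 65.7), (2, -35, 65.0), (0, -34, 66.5), (-3, -36, 65.2), (-6, -38, 64.8), (-6, -51, 51.4), (-9, -53, 50.9)]
183 [(17, -38, 52.4), (11, -29, 63.2), (8, -29, 64.2), (5, -30, 64.8), (1, -29, 66.8), (-1, -33, 63.5), (-4, -32, 65.3), (-7, -33, 64.8), (-9, -39, 60.1), (-10, -48, 50.8)]
184 [(16, -34, 51.9), (12, -31, 57.0), (7, -26, 62.9), (3, -24, 66.6), (0, -26, 64.6), (-2, -27, 65.4), (-5, -28, 65.2), (-8, -29, 64.5), (-9, -40, 53.5), (-12, -42, 52.9)]
185 [(15, -29, 53.1), (11, -28, 55.1), (6, -23, 61.6), (2, -21, 64.4),
[... 375 characters left out ...]
4.9), (-6, -26, 52.2), (-9, -26, 53.6), (-12, -28, 52.6), (-16, -28, 53.0)]
188 [(11, -16, 52.8), (8, -19, 50.6), (4, -17, 53.5), (2, -20, 51.1), (-1, -20, 52.3), (-4, -21, 52.5), (-7, -21, 53.0), (-10, -23, 52.5), (-13, -24, 51.9), (-16, -25, 51.3)]
189 [(11, -16, 48.3), (7, -16, 49.3), (4, -16, 49.8), (1, -16, 50.5), (-2, -15, 52.7), (-5, -16, 52.9), (-9, -16, 53.5), (-11, -18, 52.4), (-15, -20, 51.9), (-16, -26, 45.5)]
bar top z (30) 623.1828678442655
initial bar 30.956949335684712
-40 28 theta 99.64966662531718 rmax 86.97077276283716
-10 32 theta 99.7995854122391 rmax 87.45857409123737
20 34 theta 99.6124308391713 rmax 87.3080015176876
40 31 theta 99.84558531530242 rmax 87.30376785246519
```

View pics/head.png

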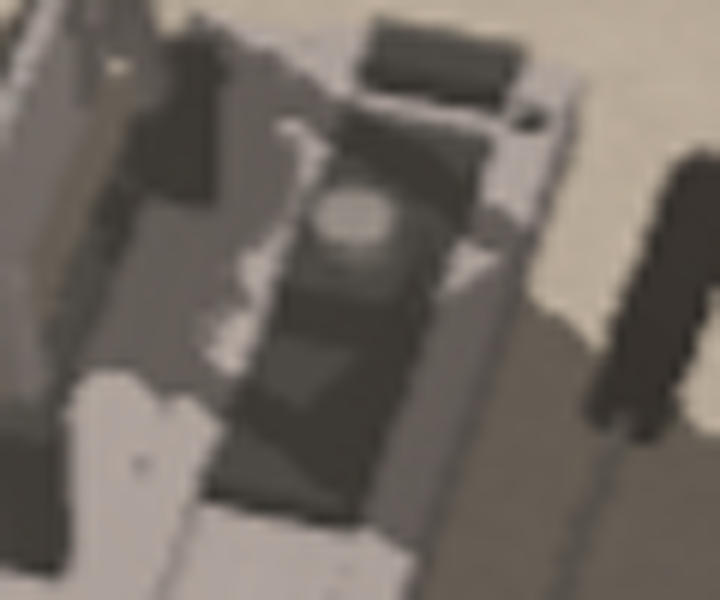

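Head top is about 65 and boss top about 52.5, so the gap fits the 12 mm head (22 mm if raised). The pin is home while the clamp stands at about 1.74 rad. Next I'll go over the clamp with shut fingers to get behind it.

Call:
{"op": "servo_tool", "data": {
  "moves": [
    [40,20,5,0,0],
    [80,40,5,0,0],
    [115,57,5,0,0],
    [115,57,5,0,0],
    [115,57,5,0,0]
  ]
}}

```text
clock: 11.8
ee_pos: [603.2, -51.1, 220.4]
ee_rot: [0.996, 0.094, -0.001, -0.0]
ft_force: [-0.0, 0.1, -0.1]
grip_width: -0.1
```

Call:
{"op": "servo_tool", "data": {
  "moves": [
    [0,0,-40,0,0],
    [0,0,-70,0,0],
    [0,0,-90,0,0],
    [0,0,-98,0,0],
    [0,0,-98,0,0]
  ]
}}

```text
clock: 12.3
ee_pos: [601.2, -52.0, 122.4]
ee_rot: [0.996, 0.093, -0.002, -0.0]
ft_force: [0.3, -0.2, 0.1]
grip_width: -0.0
```

```bash
python3 look.py 6; cat > plan.py <<'E'
import numpy as np
O=np.array([482.5,-75.4]);a=.187
def world(tx,ty):return O+tx*np.array([np.cos(a),np.sin(a)])+ty*np.array([-np.sin(a),np.cos(a)])
for th in [1.74,1.6,1.45,1.3,1.15,1,.85,.7,.55,.4,.3,.2,.1,.05,0]:
    r=70;h=6
    cx=60-r*np.cos(th)+h*np.sin(th);cz=66+r*np.sin(th)+h*np.cos(th)
    if th>1.57: cz=66+70
    print(th,"tcp",world(cx+11,0).round(0),round(cz))
E
python3 plan.py
```

```text
12.3 [601.2 -52.  122.4] [ 0.996  0.093 -0.002 -0.   ] [ 0.3 -0.2  0.1] -0.013493410371623916
1.74 tcp [570. -59.] 136
1.6 tcp [560. -61.] 136
1.45 tcp [550. -63.] 136
1.3 tcp [540. -65.] 135
1.15 tcp [530. -66.] 132
1 tcp [520. -68.] 128
0.85 tcp [511. -70.] 123
0.7 tcp [503. -71.] 116
0.55 tcp [497. -73.] 108
0.4 tcp [491. -74.] 99
0.3 tcp [488. -74.] 92
0.2 tcp [486. -75.] 86
0.1 tcp [484. -75.] 79
0.05 tcp [484. -75.] 75
0 tcp [483. -75.] 72
```

View pics/side6.png

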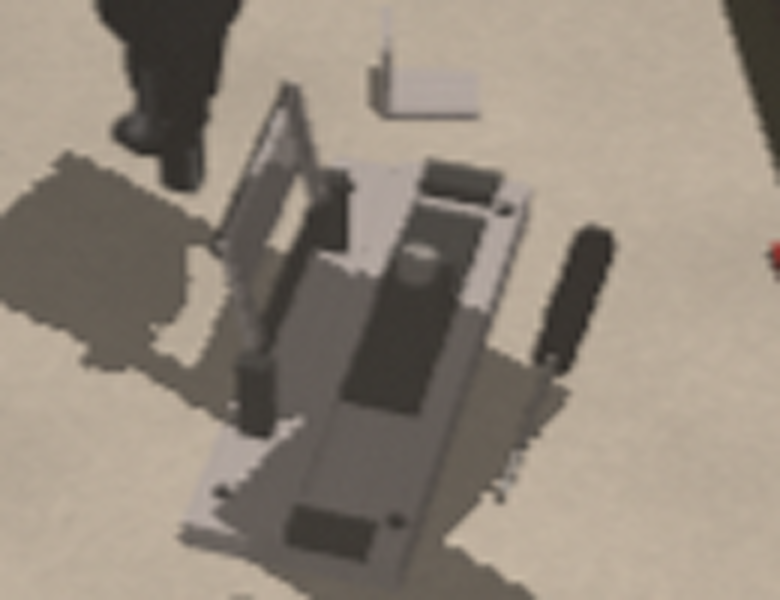

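The tool is behind the open clamp, with the shut fingers at crop (180,150), clear of everything. I'll push it over along the arc.

Call:
{"op": "servo_tool", "data": {
  "moves": [
    [-8,-2,6,0,0],
    [-16,-3,12,0,0],
    [-24,-5,12,0,0],
    [-32,-6,12,0,0],
    [-38,-7,12,0,0],
    [-44,-8,12,0,0],
    [-50,-10,12,0,0],
    [-56,-11,12,0,0]
  ]
}}

```text
clock: 13.15
ee_pos: [546.6, -62.7, 135.3]
ee_rot: [0.996, 0.093, -0.0, -0.0]
ft_force: [2.3, 0.0, 0.4]
grip_width: -0.1
```

Call:
{"op": "servo_tool", "data": {
  "moves": [
    [-6,-1,0,0,0],
    [-12,-2,-1,0,0],
    [-17,-3,-3,0,0],
    [-22,-4,-5,0,0],
    [-27,-5,-7,0,0],
    [-31,-6,-9,0,0],
    [-36,-7,-12,0,0],
    [-40,-8,-16,0,0]
  ]
}}

```text
clock: 13.95
ee_pos: [506.3, -70.5, 119.2]
ee_rot: [0.996, 0.093, -0.0, -0.0]
ft_force: [0.5, 0.4, 3.1]
grip_width: -0.0
```

```bash
python3 look.py 7
```

```text
13.95 [506.3 -70.5 119.2] [ 0.996  0.093 -0.    -0.   ] [0.5 0.4 3.1] -0.016187242584711437
```

View pics/side7.png

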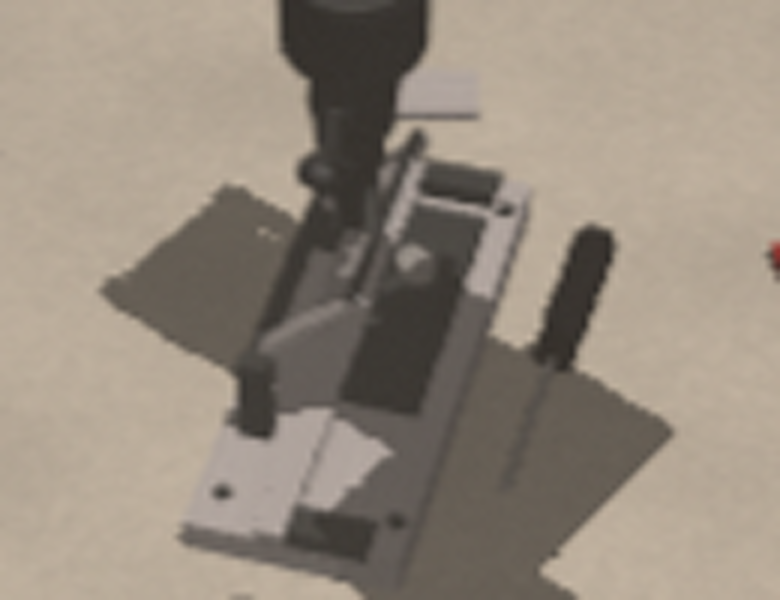

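The clamp follows the finger (about 0.75 rad), and the pin head at crop (412,262) is still down. I'll continue down the arc.

Call:
{"op": "servo_tool", "data": {
  "moves": [
    [-5,-1,-5,0,0],
    [-9,-2,-11,0,0],
    [-12,-2,-15,0,0],
    [-15,-3,-20,0,0],
    [-18,-4,-27,0,0],
    [-20,-4,-33,0,0],
    [-22,-4,-38,0,0],
    [-22,-4,-42,0,0]
  ]
}}

```text
clock: 14.8
ee_pos: [484.5, -74.7, 76.8]
ee_rot: [0.996, 0.093, -0.001, -0.0]
ft_force: [-0.3, 0.3, 1.2]
grip_width: 0.2
```

Call:
{"op": "servo_tool", "data": {
  "moves": [
    [0,0,-2,0,0],
    [0,0,-4,0,0],
    [0,0,-4,0,0]
  ]
}}

```text
clock: 15.1
ee_pos: [485.0, -74.5, 73.1]
ee_rot: [0.996, 0.093, -0.0, -0.0]
ft_force: [0.8, 0.8, -0.5]
grip_width: 0.1
```

Call:
{"op": "servo_tool", "data": {
  "moves": [
    [0,0,-1,0,0],
    [0,0,-2,0,0],
    [0,0,-2,0,0]
  ]
}}

```text
clock: 15.4
ee_pos: [485.3, -74.6, 72.0]
ee_rot: [0.996, 0.093, 0.0, 0.0]
ft_force: [-1.7, 0.8, 5.8]
grip_width: -0.2
```

```bash
python3 look.py 8
```

```text
15.4 [485.3 -74.6  72. ] [0.996 0.093 0.    0.   ] [-1.7  0.8  5.8] -0.17161342727115506
```

View pics/side8.png

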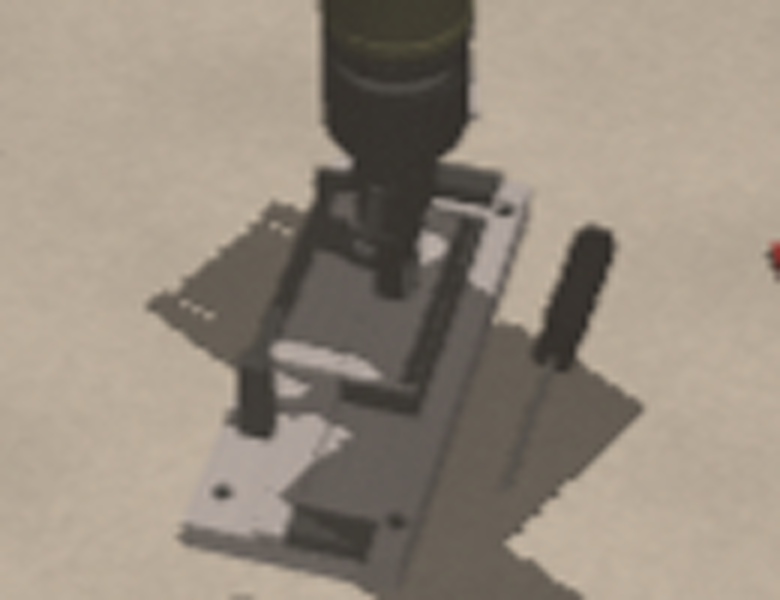

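The plate lies level, and contact at z = 72 matches the closed upper surface. One more light press to seat it.

Call:
{"op": "servo_tool", "data": {
  "moves": [
    [0,0,-2,0,0],
    [0,0,-3,0,0],
    [0,0,-3,0,0]
  ]
}}

```text
clock: 15.75
ee_pos: [485.4, -74.6, 71.7]
ee_rot: [0.996, 0.093, 0.001, 0.0]
ft_force: [-8.0, 1.7, 31.6]
grip_width: -0.3
```

Call:
{"op": "servo_tool", "data": {
  "moves": [
    [0,0,5,0,0],
    [0,0,15,0,0],
    [0,0,50,0,0],
    [0,0,100,0,0],
    [-20,-30,150,0,0],
    [-40,-80,180,0,0],
    [-50,-130,180,0,0],
    [-60,-170,180,0,0]
  ]
}}

```text
clock: 16.55
ee_pos: [428.3, -235.2, 250.4]
ee_rot: [0.996, 0.094, 0.002, 0.001]
ft_force: [0.9, -0.4, -0.9]
grip_width: -0.4
```

```bash
python3 look.py 9; python3 - <<'E'
from h import *
O=np.array([482.5,-75.4]);a=.187
x=np.array([np.cos(a),np.sin(a)]);y=np.array([-np.sin(a),np.cos(a)])
d=np.median([read_camera("side")[1] for i in range(5)],0);W=cloud("side",d)
tx=(W[...,:2]-O)@x;ty=(W[...,:2]-O)@y
m=(tx>-16)&(tx<14)&(abs(ty)<58)&(W[...,2]>60)&(W[...,2]<90)
A=np.c_[tx[m],ty[m],np.ones(m.sum())];c,*_=np.linalg.lstsq(A,W[m][:,2],rcond=None);print(m.sum(),c,W[m][:,2].mean())
E
```

```text
16.55 [ 428.3 -235.2  250.4] [0.996 0.094 0.002 0.001] [ 0.9 -0.4 -0.9] -0.40734390776335294
239 [ 7.72840515e-04 -3.63608995e-04  7.22870932e+01] 72.28575718849817
```

View pics/side9.png

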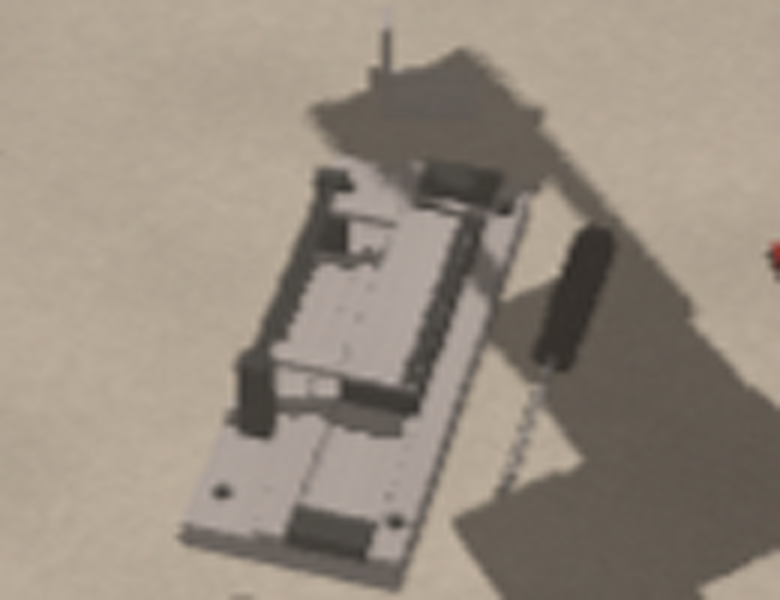

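The plate is level: fitted slope 0.001 and height 72.3, against 72 when closed. The robot is clear and the driver and bracket haven't moved. Handing in.

```bash
python3 -c "
from workcell import *
print(hand_in())"
```

```text
the job is handed in; nothing more can be done
None
```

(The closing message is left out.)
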